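Lock the domed stake in its spring-collar holder

ROBOT

A 6-joint arm with a two-finger parallel gripper is mounted at the origin on a cart in front of the work surface, level with it; the furniture and walls round the work are solid. World frame = base frame: x ahead of the robot, y to its left, z up, the work surface at z = 0. Lengths are in mm, angles in rad, forces in N, time in s.
With the tool pointing down it reaches from about 275 to 1000 mm from the base axis. Payload 8.4 kg.
Tool frame: the origin (TCP) lies midway between the tips of the shut fingers; the grasp point (between the pads) lies 19 mm behind it; z points along the fingers, y is the line along which they close (so a half turn about z gives the same grasp; the last joint's range is limited). The gripper opens to 85 mm and grips with 20 to 120 N. Pads are 22 mm wide; open, the fingers measure 114 mm over their backs; the gripper's body (76 mm by 85 mm) begins 54 mm behind the grasp point. The pads swing forward as they close: fully open they stand 13 mm farther back than shut.
Start: joints at [1.337, 0.353, 1.633, -0, 1.155, -0.002], TCP at [143.579, 608.287, 231.281] pointing down, gripper open.
Joint ranges: [-2.63, 2.63], [-0.92, 2.1], [0.06, 2.66], [-1.3, 4.44], [0, 2.69], [-3.02, 3.02]. Speed limits (rad/s): [2.22, 2.22, 2.79, 3.14, 3.14, 3.14].

INTERFACE

Orientations are given as [roll, pitch, yaw] about the fixed x, y, z axes, in that order (R = Rz(yaw) Ry(pitch) Rx(roll)).
In Python, from rig import monitor, imaging, r gives the robot as it stands.
- The arm moves only by the tool drive_tool, never from a script. Its argument "plan" is a list of rows, each an object of numbers: "x", "y", "z": the shift along the tool's x, y, z in units of 50 mm (1.0 is 50 mm); "ax", "ay", "az": the turn, a rotation vector about the tool's x, y, z in units of 6 degrees (1.0 is 6 degrees); "hand": the finger opening in mm, from 0 to 85.4. In form: [{"x": .., "y": .., "z": .., "ax": .., "ay": .., "az": .., "hand": ..}, ...]. A call has 1 to 8 rows; each row is the pose to reach, as a shift and turn from the pose commanded when the call began, along the tool's axes at that moment; what a row does not reach only later rows make up. A row lasts 1/10 s, in which the tool goes at most 50 mm and 8.59 degrees, less where a joint would pass 70% of its speed; a pose out of reach is approached as far as the arm can. A call with a gripper value outside its range is refused whole. The fingers move at their own pace and stop on an object; "grip_force" is the grip in N (left out, the last holds). Time passes only in rows, so rows that repeat a pose let the fingers close. It gives the time, the measured TCP pose, the force, the opening and the grip force at its end, in the units of the state.
- monitor.sense(): the state, without advancing time (a new reading comes with each control period).
- imaging.grab_frame(name): name is "scene" or "top" or "wrist"; returns the picture (480x640x3 uint8, red, green, blue); there is no depth.
- imaging.camera_info(name): a dict with "mtx" (3x3 intrinsics, pixels), "dist" ([k1, k2, p1, p2, k3] as OpenCV has them; the pictures are not rectified), "R" (3x3) and "t" (3): a world point X has camera coordinates R X + t. Camera axes: x right, y down, z forward; pixel columns grow to the right and rows downward; lengths in mm; the calibration is good to about 2 mm. A picture is of the moment at which its call begins: read the wrist's pose just before it. camera_info takes no time and is no camera call; for the wrist camera it gives the pose at the moment of the call.
- r.sign_off(): hands the job in; it is judged then, once.
The state is a dict: "clock": time; "qpos": joint angles; "qvel": joint speeds; "joint_efforts": joint torques, N m; "eef_pos": TCP position; "tcp_rot": TCP orientation; "contact_force": force on the tool from outside, world axes, zero at the start; "wrist_torque": the same for the moment, N m; "opening": opening from 0.0 (shut) to 1.0 (fully open); "grasp_force": force on a finger pad.
Only numpy, scipy, OpenCV 4.12 (cv2) and the standard library are available. Lean on these libraries where they do the work, as an engineer would, in place of code of your own. Each camera call takes 0.05 s, during which the arm holds its last target. There are 200 camera calls.

TASK

Two small stakes stand in holders on the jeweller's bench. Lock the brass stake with the domed head in its holder: pull the blue hexagonal spring collar below its head straight up, turn it clockwise (seen from above) until its yellow pointer stands over the red dot, and let it drop fully home there. Leave the holder with the white flat-headed stake as it is.

Things in the scene. Friction and masses are not known exactly. Their poses are not given: they have to be found in the camera images.
- dome_collar (a point): Grip point on the axis of the collar to lock, 66 mm above the worktop when home. Blue hexagonal sleeve, 40 mm across flats; flats run from 20 mm below this point to 14 mm above. x is square to one pair of flats (the others 60 degrees apart); the axes rise and turn with the collar, z up. The brass domed stake's head, 21 mm wide, stands through it, fixed, to 36 mm above this point.
- dome_lift (a joint): How far that collar is pulled up, m: 0 fully home, 0.018 upper stop. Spring and weight pull it down with 7 N at home, 10 N raised. Two cross pins in notches of its lower edge block turning unless it is raised over 9 mm; 11 to 16 mm is good. Let go between the notches, it stays up on the pins.
- dome_turn (a joint): Turn of that collar, rad, growing clockwise seen from above: 0 open (pointer over the white dot; starts within 0.1), 1.05 locked (over the red dot), stop 1.25. Raised and let go at 0.9 to 1.2 it drops into the locked notches. Slight friction, stays as left. Its yellow pointer is below the flats, 22 to 28 mm under the grip point, reaching 36 mm from the axis at a corner of the hexagon.
- flat_collar (a point): The same point on the other holder's collar, alike but with a white flat-headed stake; leave it alone. Each holder is a dark steel post on a round foot, 90 mm wide, 14 mm high, fixed to the worktop; white (open) and red (locked) dots lie on the foot, 60 degrees apart. Lamp hoods hang behind: front edges at x 0.58 m right of y -0.37 (0.26 m up), x 0.64 m left of y -0.03 (0.40 m up).

How it is judged (in metres and radians):
On the way, in this order (a step that is already met when the one before it is completed fails the run):
1. the collar is pulled up clear of its pins before it is turned (value of joint dome_lift above 0.008 m and value of joint dome_turn below 0.5 rad), for 0.05 s.
2. the raised collar is turned to the locked side (value of joint dome_turn above 0.8 rad), for 0.05 s.
At the end, for the whole second after the job is handed in: The collar of the dome-headed stake is turned to the locked side (more than 0.8 rad clockwise) and has dropped fully home (within 2 mm); the other collar is home, within 4 mm of where it was (value of joint dome_turn above 0.8 rad and value of joint dome_lift below 0.002 m and distance of flat_collar from where it was at the start of the episode below 0.004 m); the robot touches nothing.
It fails at once if the collar of the flat-headed stake is pulled up (distance of flat_collar from where it was at the start of the episode above 0.006 m).
It also fails if it takes over 35 s, if anything falls off the work surface, if the arm or the gripper's body presses on something with over 40 N, if the wrist force passes 120 N, or if a joint passes its speed limit or range.

## Working session

There is one attempt and no reset: what is moved stays moved. The work goes in short steps, Python scripts to look and compute and a tool call to move; the robot and the scene stay as the last step left them, time stands still between calls to the robot, and variables do not carry over. Pictures are saved under pics/ and viewed, at most 10 in all, crops included, and the job is handed in when it is done.

Besides the shell and the picture viewer there is one more tool, called after ">>>" as a command line: name --argument value ..., lists and objects as JSON in quotes. drive_tool: Moves the arm, as the interface text tells. Its arguments: {"type":"object","properties":{"plan":{"type":"array","items":{"type":"object","properties":{"x":{"type":"number"},"y":{"type":"number"},"z":{"type":"number"},"ax":{"type":"number"},"ay":{"type":"number"},"az":{"type":"number"},"hand":{"type":"number"}}}},"grip_force":{"type":"number"}},"required":["plan"]}

```bash
mkdir -p pics; python3 - <<'E'
from rig import monitor, imaging, r
import cv2,numpy as np
s=monitor.sense();print(s)
a=[cv2.cvtColor(imaging.grab_frame(n),cv2.COLOR_RGB2BGR) for n in("scene","top")]
for n,i in zip(("scene","top"),a):
    cv2.imwrite(f"pics/{n}0.png",i); c=imaging.camera_info(n); print(n,c["mtx"],c["dist"],(-c["R"].T@c["t"]).round(),c["R"].round(2))
E
```

```text
{'clock': 0.0, 'qpos': array([ 1.33658715e+00,  3.53695088e-01,  1.63412929e+00, -9.01415241e-06,
        1.15518513e+00, -2.40984860e-03]), 'qvel': array([ 0.00089164, -0.00077343, -0.00181915,  0.00080421,  0.00065628,
        0.00034767]), 'joint_efforts': array([ 2.70421348e-03, -6.05224514e+01, -3.42092407e+01,  4.75229572e-04,
        8.97443038e-03,  6.73384676e-06]), 'eef_pos': array([143.48007671, 607.82374451, 230.53443304]), 'tcp_rot': array([-3.14017578e+00,  4.82718415e-06,  2.90979697e+00]), 'contact_force': array([ 0.16977431, -0.22300112,  0.27668421]), 'wrist_torque': array([-0.00264146, -0.02250973, -0.02983794]), 'grasp_force': 0.0, 'opening': 0.997294734322337}
scene [[453.73778361   0.         318.75031247]
 [  0.         453.73778361 233.04427054]
 [  0.           0.           1.        ]] [-0.10853881  0.          0.          0.          0.        ] [  62. -585.  637.] [[ 0.79 -0.61  0.  ]
 [-0.36 -0.47 -0.81]
 [ 0.5   0.64 -0.59]]
top [[542.02702778   0.         320.3260154 ]
 [  0.         542.02702778 247.84059508]
 [  0.           0.           1.        ]] [-0.00819995  0.          0.          0.          0.        ] [ 449.    3. 1085.] [[ 0.03 -1.   -0.02]
 [-1.   -0.02 -0.08]
 [ 0.08  0.02 -1.  ]]
```

View pics/scene0.png

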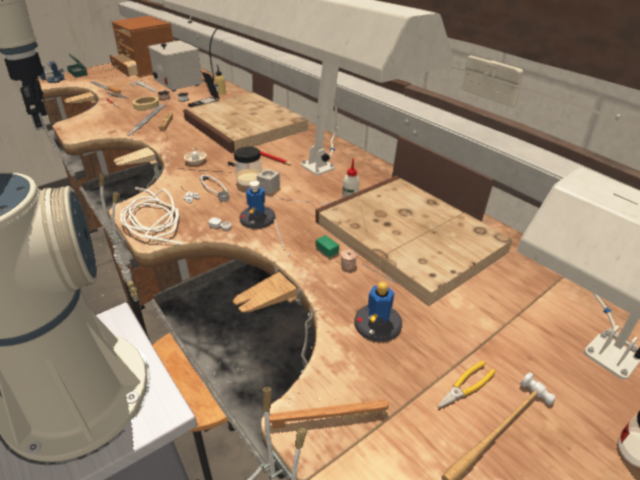

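View pics/top0.png

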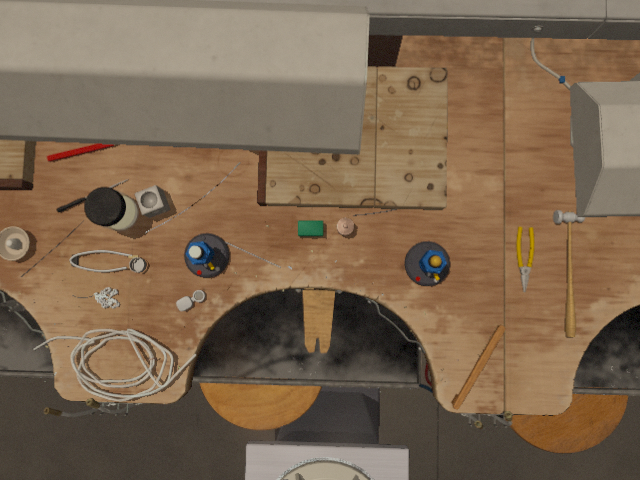

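The brass domed holder is at about (380,305) in the scene view and (432,263) in the top view. The white flat one is at (256,205) and (207,255). Next I measure the target.

```bash
cat > h.py <<'E'
import cv2,numpy as np
from rig import monitor, imaging, r
def ray(c,uv):
    p=cv2.undistortPoints(np.array([[uv]],float),c["mtx"],np.array(c["dist"]))[0,0]
    return -c["R"].T@c["t"], c["R"].T@np.array([p[0],p[1],1])
def onz(c,uv,z):
    o,d=ray(c,uv); return o+d*(z-o[2])/d[2]
def blobs(img,lo,hi,box,amin=4):
    x0,y0,x1,y1=box; h=cv2.cvtColor(img[y0:y1,x0:x1],cv2.COLOR_BGR2HSV)
    m=cv2.inRange(h,np.array(lo),np.array(hi)); n,l,s,c=cv2.connectedComponentsWithStats(m)
    return [(s[i,4],tuple((c[i]+[x0,y0]).round(1)),tuple(s[i,:4]+[x0,y0,0,0])) for i in range(1,n) if s[i,4]>=amin],m
E
python3 - <<'E'
from h import *
for n,box in(("top",(395,230,465,295)),("scene",(345,270,415,350))):
    img=cv2.imread(f"pics/{n}0.png"); c=imaging.camera_info(n)
    for nm,lo,hi in(("blue",(100,120,40),(125,255,255)),("yel",(12,130,100),(35,255,255)),("red",(0,150,80),(8,255,255)),("red2",(172,150,80),(180,255,255)),("white",(0,0,170),(180,60,255)),("dark",(0,0,0),(180,110,95))):
        b,_=blobs(img,lo,hi,box); print(n,nm)
        for a,p,s in b: print("  ",a,p,s,[onz(c,p,z)[:2].round(1).tolist() for z in(14,41,80,100)])
    x0,y0,x1,y1=box
    cv2.imwrite(f"pics/c_{n}.png",cv2.resize(img[y0:y1,x0:x1],None,fx=7,fy=7,interpolation=cv2.INTER_CUBIC))
a=[cv2.imread(f"pics/c_{n}.png") for n in("top","scene")]
a=[cv2.copyMakeBorder(i,0,560-i.shape[0],0,0,0) for i in a]
cv2.imwrite("pics/c0.png",cv2.resize(np.hstack(a),(800,457)))
E
```

```text
top blue
   346 (np.float64(431.5), np.float64(261.8)) (np.int64(419), np.int64(250), np.int64(28), np.int64(24)) [[514.5, -198.2], [512.9, -193.1], [510.5, -185.8], [509.3, -182.0]]
top yel
   556 (np.float64(439.1), np.float64(242.6)) (np.int64(395), np.int64(230), np.int64(70), np.int64(34)) [[553.0, -212.9], [550.3, -207.4], [546.6, -199.6], [544.6, -195.5]]
   52 (np.float64(402.8), np.float64(245.0)) (np.int64(395), np.int64(242), np.int64(18), np.int64(6)) [[546.5, -141.2], [544.0, -137.6], [540.5, -132.3], [538.7, -129.6]]
   4 (np.float64(463.0), np.float64(243.5)) (np.int64(462), np.int64(242), np.int64(3), np.int64(4)) [[552.3, -260.0], [549.7, -253.4], [546.0, -243.8], [544.0, -238.9]]
   310 (np.float64(400.7), np.float64(268.2)) (np.int64(395), np.int64(249), np.int64(18), np.int64(38)) [[500.4, -137.7], [499.1, -134.1], [497.3, -129.0], [496.3, -126.4]]
   85 (np.float64(435.4), np.float64(260.6)) (np.int64(431), np.int64(256), np.int64(10), np.int64(10)) [[517.1, -205.8], [515.4, -200.6], [512.9, -193.0], [511.7, -189.1]]
   440 (np.float64(452.8), np.float64(281.4)) 
[... 2274 characters left out ...]
]]
scene dark
   21 (np.float64(380.8), np.float64(293.3)) (np.int64(376), np.int64(289), np.int64(12), np.int64(8)) [[562.8, -143.4], [541.1, -162.5], [509.7, -190.2], [493.7, -204.3]]
   5 (np.float64(369.0), np.float64(298.0)) (np.int64(369), np.int64(296), np.int64(1), np.int64(5)) [[535.1, -138.9], [514.6, -158.2], [485.0, -186.1], [469.8, -200.4]]
   5 (np.float64(392.0), np.float64(300.0)) (np.int64(392), np.int64(298), np.int64(1), np.int64(5)) [[566.9, -170.6], [545.1, -188.5], [513.5, -214.4], [497.3, -227.7]]
   1005 (np.float64(378.8), np.float64(325.8)) (np.int64(355), np.int64(303), np.int64(46), np.int64(39)) [[499.8, -203.7], [480.8, -220.2], [453.4, -244.0], [439.4, -256.2]]
```

View pics/c0.png

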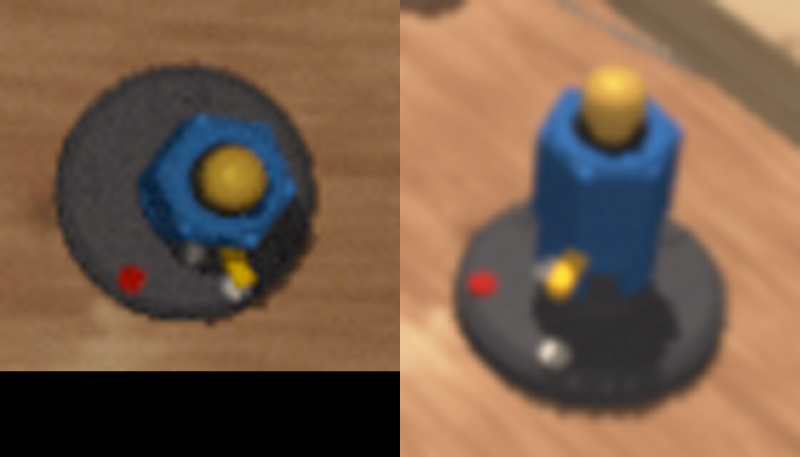

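The foot centre and dome put the axis at about (510.5, -190.5). The pointer is at about 203° and the red dot at about 146°, so clockwise is the right direction. I'll cross to a hover with the closing line on the flat normal at 53° (yaw 143°), leaving 60° clockwise free.

>>> drive_tool --plan '[{"x": -10.8,"y": -13.85,"az": 3.95,"hand": 85},{"x": -10.8,"y": -13.85,"az": 3.95,"hand": 85},{"x": -10.8,"y": -13.85,"az": 3.95,"hand": 85},{"x": -10.8,"y": -13.85,"az": 3.95,"hand": 85},{"x": -10.8,"y": -13.85,"az": 3.95,"hand": 85},{"x": -10.8,"y": -13.85,"az": 3.95,"hand": 85},{"x": -10.8,"y": -13.85,"az": 3.95,"hand": 85},{"x": -10.8,"y": -13.85,"az": 3.95,"hand": 85}]'

```text
invalid input
```

>>> drive_tool --plan '[{"x": -0.6,"y": -0.75,"z": 0,"ax": 0,"ay": 0,"az": 1.0,"hand": 85},{"x": -1.2,"y": -1.5,"z": 0,"ax": 0,"ay": 0,"az": 2.0,"hand": 85},{"x": -1.8,"y": -2.3,"z": 0,"ax": 0,"ay": 0,"az": 3.0,"hand": 85},{"x": -2.5,"y": -3.1,"z": 0,"ax": 0,"ay": 0,"az": 3.95,"hand": 85},{"x": -3.1,"y": -3.9,"z": 0,"ax": 0,"ay": 0,"az": 3.95,"hand": 85},{"x": -3.7,"y": -4.7,"z": 0,"ax": 0,"ay": 0,"az": 3.95,"hand": 85},{"x": -4.3,"y": -5.5,"z": 0,"ax": 0,"ay": 0,"az": 3.95,"hand": 85},{"x": -4.9,"y": -6.3,"z": 0,"ax": 0,"ay": 0,"az": 3.95,"hand": 85}]'

```text
clock: 0.9
eef_pos: [308.6, 246.4, 231.3]
tcp_rot: [3.141, 0.0, 2.497]
contact_force: [0.9, -0.3, 0.8]
opening: 0.997
grasp_force: 0.0
```

>>> drive_tool --plan '[{"x": -0.86,"y": -0.46,"z": 0,"ax": 0,"ay": 0,"az": 0,"hand": 85},{"x": -1.72,"y": -0.93,"z": 0,"ax": 0,"ay": 0,"az": 0,"hand": 85},{"x": -2.58,"y": -1.39,"z": 0,"ax": 0,"ay": 0,"az": 0,"hand": 85},{"x": -3.44,"y": -1.85,"z": 0,"ax": 0,"ay": 0,"az": 0,"hand": 85},{"x": -4.3,"y": -2.31,"z": 0,"ax": 0,"ay": 0,"az": 0,"hand": 85},{"x": -5.16,"y": -2.78,"z": 0,"ax": 0,"ay": 0,"az": 0,"hand": 85},{"x": -6.02,"y": -3.24,"z": 0,"ax": 0,"ay": 0,"az": 0,"hand": 85},{"x": -6.9,"y": -3.7,"z": 0,"ax": 0,"ay": 0,"az": 0,"hand": 85}]'

```text
clock: 1.7
eef_pos: [472.9, -109.1, 231.2]
tcp_rot: [3.141, -0.0, 2.496]
contact_force: [0.9, 0.2, 1.3]
opening: 0.995
grasp_force: 0.0
```

```bash
python3 - <<'E'
from h import *
s=monitor.sense();print(s["clock"],s["eef_pos"],s["tcp_rot"])
c=imaging.camera_info("wrist");print(c,-c["R"].T@c["t"])
i=cv2.cvtColor(imaging.grab_frame("wrist"),cv2.COLOR_RGB2BGR);cv2.imwrite("pics/w0.png",i)
np.savez("w0.npz",**c)
E
```

```text
1.7 [ 472.90297908 -109.13338549  231.17011616] [ 3.14149614e+00 -2.20632733e-04  2.49561229e+00]
{'mtx': array([[368.36478132,   0.        , 315.17743075],
       [  0.        , 368.36478132, 241.28535119],
       [  0.        ,   0.        ,   1.        ]]), 'dist': array([0.0087953, 0.       , 0.       , 0.       , 0.       ]), 'R': array([[ 6.01873129e-01,  7.98591719e-01, -5.73755079e-05],
       [ 7.65336269e-01, -5.76789035e-01,  2.85613033e-01],
       [ 2.28055110e-01, -1.71946721e-01, -9.58345028e-01]]), 't': array([-197.83418297, -461.31460415,  252.7069076 ])} [414.50077492 -64.64034105 373.92652086]
```

View pics/w0.png

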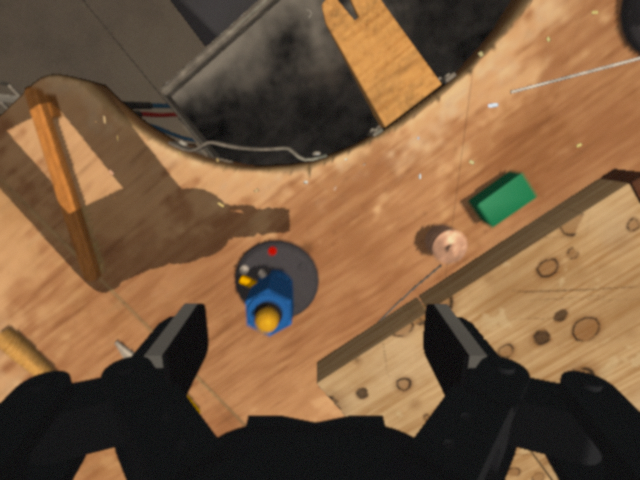

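The wrist view shows the target: dome at (266,319), collar around (270,300), pointer at (246,281), white dot at (243,268), red dot at (272,251). Next I cast rays through these.

```bash
python3 - <<'E'
from h import *
i=cv2.imread("pics/w0.png"); c=dict(np.load("w0.npz")); box=(228,235,325,340)
for nm,lo,hi in(("blue",(100,120,40),(125,255,255)),("yel",(15,150,120),(35,255,255)),("red",(0,180,80),(6,255,255)),("white",(0,0,130),(180,50,255)),("dark",(0,0,0),(180,130,80))):
    for a,p,s in blobs(i,lo,hi,box,8)[0]: print(nm,a,*p,s[0:4],[onz(c,p,z)[:2].round(1).tolist() for z in(14,41,80,97)])
# dome rays intersect: wrist, top, scene
from itertools import combinations
_,m=blobs(i,(100,120,40),(125,255,255),box)
A=np.zeros((3,3));b=np.zeros(3)
bw=[p for a,p,s in blobs(i,(15,150,120),(35,255,255),box,8)[0] if a>200][0]
R=[ray(c,bw)]+[ray(imaging.camera_info(n),p) for n,p in(("top",(435.4,260.6)),("scene",(382,286.9)))]
for o,d in R:
    d=d/np.linalg.norm(d);P=np.eye(3)-np.outer(d,d);A+=P;b+=P@o
X=np.linalg.solve(A,b);print("dome",X.round(1),[np.linalg.norm(np.cross(X-o,d/np.linalg.norm(d))).round(1) for o,d in R])
E
```

```text
blue 1626 272.0 296.5 (np.int64(245), np.int64(270), np.int64(48), np.int64(62)) [[521.5, -203.0], [513.5, -192.6], [501.9, -177.6], [496.8, -171.1]]
yel 116 245.4 280.5 (np.int64(239), np.int64(275), np.int64(15), np.int64(11)) [[490.3, -213.8], [484.7, -202.6], [476.4, -186.4], [472.9, -179.4]]
yel 390 266.8 320.4 (np.int64(256), np.int64(310), np.int64(23), np.int64(22)) [[540.2, -225.4], [530.8, -213.3], [517.2, -195.9], [511.2, -188.3]]
red 54 272.0 250.4 (np.int64(268), np.int64(247), np.int64(9), np.int64(8)) [[481.3, -170.5], [476.3, -162.6], [469.0, -151.1], [465.9, -146.1]]
dark 2838 281.6 270.6 (np.int64(235), np.int64(241), np.int64(82), np.int64(75)) [[504.6, -176.4], [497.8, -168.1], [488.0, -155.9], [483.8, -150.7]]
dark 115 268.8 307.8 (np.int64(254), np.int64(302), np.int64(28), np.int64(18)) [[529.8, -214.1], [521.1, -202.9], [508.6, -186.7], [503.2, -179.6]]
dome [ 512.  -189.8   94. ] [np.float64(0.3), np.float64(0.4), np.float64(0.5)]
```

>>> drive_tool --plan '[{"x": -0.6,"y": -0.32,"z": 0.2,"ax": 0,"ay": 0,"az": -0.25,"hand": 85},{"x": -1.2,"y": -0.63,"z": 0.5,"ax": 0,"ay": 0,"az": -0.25,"hand": 85},{"x": -1.58,"y": -0.83,"z": 1.0,"ax": 0,"ay": 0,"az": -0.25,"hand": 85},{"x": -1.58,"y": -0.83,"z": 1.6,"ax": 0,"ay": 0,"az": -0.25,"hand": 85},{"x": -1.58,"y": -0.83,"z": 2.0,"ax": 0,"ay": 0,"az": -0.25,"hand": 85},{"x": -1.58,"y": -0.83,"z": 2.0,"ax": 0,"ay": 0,"az": -0.25,"hand": 85},{"x": -1.58,"y": -0.83,"z": 2.0,"ax": 0,"ay": 0,"az": -0.25,"hand": 85}]'

```text
clock: 2.45
eef_pos: [510.7, -187.6, 131.4]
tcp_rot: [-3.141, -0.001, 2.522]
contact_force: [-0.0, 1.2, 0.3]
opening: 0.993
grasp_force: 0.0
```

```bash
python3 - <<'E'
from h import *
s=monitor.sense();print(s["clock"],s["eef_pos"],s["tcp_rot"],s["qpos"])
c=imaging.camera_info("wrist")
i=cv2.cvtColor(imaging.grab_frame("wrist"),cv2.COLOR_RGB2BGR);cv2.imwrite("pics/w1.png",i)
E
```

```text
2.45 [ 510.74168602 -187.55254541  131.37021767] [-3.14134516e+00 -8.40906407e-04  2.52241961e+00] [-3.54673887e-01  3.48983792e-01  1.89460269e+00 -2.43486717e-05
  8.98882532e-01 -1.30628211e+00]
```

View pics/w1.png

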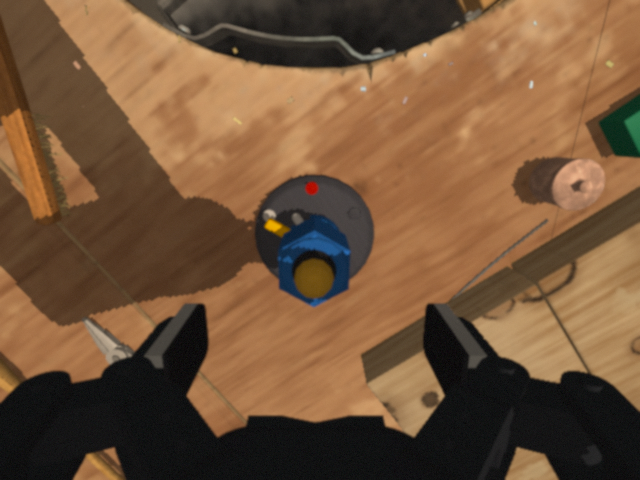

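The flats are upright in the image (279 to 349, centre 314), the dome is centred and the fingers straddle it. I'll go down and close.

>>> drive_tool --plan '[{"x": -0.03,"y": -0.02,"z": 0.5,"ax": 0,"ay": 0,"az": 0,"hand": 85},{"x": -0.03,"y": -0.02,"z": 1.0,"ax": 0,"ay": 0,"az": 0,"hand": 85},{"x": -0.03,"y": -0.02,"z": 1.4,"ax": 0,"ay": 0,"az": 0,"hand": 85},{"x": -0.03,"y": -0.02,"z": 1.7,"ax": 0,"ay": 0,"az": 0,"hand": 85},{"x": -0.03,"y": -0.02,"z": 1.7,"ax": 0,"ay": 0,"az": 0,"hand": 85},{"x": -0.03,"y": -0.02,"z": 1.7,"ax": 0,"ay": 0,"az": 0,"hand": 85},{"x": -0.03,"y": -0.02,"z": 1.7,"ax": 0,"ay": 0,"az": 0,"hand": 60},{"x": -0.03,"y": -0.02,"z": 1.7,"ax": 0,"ay": 0,"az": 0,"hand": 55}]'

```text
clock: 3.3
eef_pos: [512.3, -189.6, 47.5]
tcp_rot: [3.141, 0.002, 2.522]
contact_force: [-0.4, -0.1, -0.1]
opening: 0.681
grasp_force: 0.0
```

>>> drive_tool --plan '[{"x": 0,"y": 0,"z": 0,"ax": 0,"ay": 0,"az": 0,"hand": 36},{"x": 0,"y": 0,"z": 0,"ax": 0,"ay": 0,"az": 0,"hand": 34},{"x": 0,"y": 0,"z": 0,"ax": 0,"ay": 0,"az": 0,"hand": 30},{"x": 0,"y": 0,"z": 0,"ax": 0,"ay": 0,"az": 0,"hand": 30},{"x": 0,"y": 0,"z": 0,"ax": 0,"ay": 0,"az": 0,"hand": 30},{"x": 0,"y": 0,"z": 0,"ax": 0,"ay": 0,"az": 0,"hand": 30}]' --grip_force 60

```text
clock: 3.9
eef_pos: [512.0, -189.5, 47.2]
tcp_rot: [3.141, 0.001, 2.522]
contact_force: [-1.1, 0.4, 7.3]
opening: 0.461
grasp_force: 60.4
```

>>> drive_tool --plan '[{"x": 0,"y": 0,"z": -0.1,"ax": 0,"ay": 0,"az": 0,"hand": 30},{"x": 0,"y": 0,"z": -0.2,"ax": 0,"ay": 0,"az": 0,"hand": 30},{"x": 0,"y": 0,"z": -0.28,"ax": 0,"ay": 0,"az": 0,"hand": 30},{"x": 0,"y": 0,"z": -0.28,"ax": 0,"ay": 0,"az": 0,"hand": 30},{"x": 0,"y": 0,"z": -0.28,"ax": 0,"ay": 0,"az": 0,"hand": 30}]'

```text
clock: 4.4
eef_pos: [511.8, -189.4, 60.3]
tcp_rot: [3.141, 0.001, 2.522]
contact_force: [5.3, -0.2, -10.0]
opening: 0.459
grasp_force: 61.2
```

Raised 13 mm with 10 N of pull, so the grip is good. Now I turn it clockwise.

>>> drive_tool --plan '[{"x": 0,"y": 0,"z": 0,"ax": 0,"ay": 0,"az": 1.2,"hand": 30},{"x": 0,"y": 0,"z": 0,"ax": 0,"ay": 0,"az": 2.4,"hand": 30},{"x": 0,"y": 0,"z": 0,"ax": 0,"ay": 0,"az": 3.6,"hand": 30},{"x": 0,"y": 0,"z": 0,"ax": 0,"ay": 0,"az": 4.8,"hand": 30},{"x": 0,"y": 0,"z": 0,"ax": 0,"ay": 0,"az": 6.0,"hand": 30},{"x": 0,"y": 0,"z": 0,"ax": 0,"ay": 0,"az": 7.2,"hand": 30},{"x": 0,"y": 0,"z": 0,"ax": 0,"ay": 0,"az": 8.4,"hand": 30},{"x": 0,"y": 0,"z": 0,"ax": 0,"ay": 0,"az": 9.3,"hand": 30}]'

```text
clock: 5.2
eef_pos: [511.6, -189.5, 60.1]
tcp_rot: [3.141, 0.0, 1.544]
contact_force: [3.8, -2.1, -9.0]
opening: 0.464
grasp_force: 61.1
```

```bash
python3 - <<'E'
from h import *
s=monitor.sense();print(s["clock"],s["eef_pos"],s["tcp_rot"],s["contact_force"],s["wrist_torque"])
a=[]
for n,b in(("top",(395,230,465,295)),("scene",(345,270,415,340)),("wrist",(215,130,425,340))):
    i=cv2.cvtColor(imaging.grab_frame(n),cv2.COLOR_RGB2BGR);cv2.imwrite(f"pics/{n}2.png",i)
    a.append(cv2.resize(i[b[1]:b[3],b[0]:b[2]],(266,266),interpolation=cv2.INTER_CUBIC))
cv2.imwrite("pics/c2.png",np.hstack(a))
E
```

```text
5.2 [ 511.61998404 -189.53667479   60.05192234] [3.14139834e+00 3.04323090e-04 1.54366050e+00] [ 3.7811602  -2.11531733 -9.03297688] [-0.42584043 -0.79457517  0.02603917]
```

View pics/c2.png

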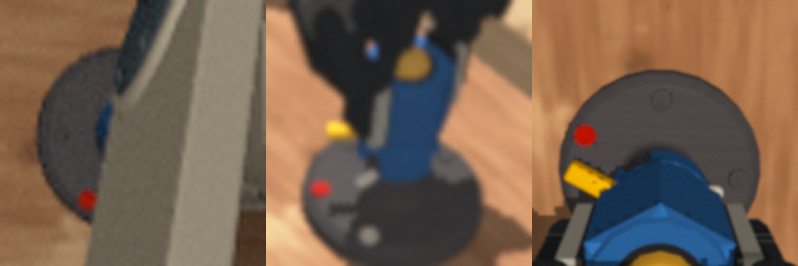

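The collar has turned and the yellow pointer is beside the red dot. I'll measure both angles.

```bash
python3 - <<'E'
from h import *
i=cv2.imread("pics/wrist2.png");c=imaging.camera_info("wrist");box=(215,130,425,340);A=np.array([511.7,-189.7])
for nm,lo,hi,z in(("yel",(20,150,120),(35,255,255),54),("red",(0,180,80),(6,255,255),14),("white",(0,0,130),(180,50,255),14)):
    for a,p,s in blobs(i,lo,hi,box,40)[0]:
        d=onz(c,p,z)[:2]-A; print(nm,a,*p,np.hypot(*d).round(1),np.degrees(np.arctan2(d[1],d[0])).round(1)%360)
E
```

```text
yel 598 258.1 271.0 29.8 146.8
yel 289 316.0 335.4 15.6 268.0
red 221 256.3 236.5 37.6 146.9
white 46 361.3 279.7 25.4 347.7
white 51 243.9 336.2 57.9 222.6
```

The pointer is at 146.8° and the red dot at 146.9°, so they line up. I'll lower it and open.

>>> drive_tool --plan '[{"x": 0,"y": 0,"z": 0.1,"ax": 0,"ay": 0,"az": 0,"hand": 30},{"x": 0,"y": 0,"z": 0.2,"ax": 0,"ay": 0,"az": 0,"hand": 30},{"x": 0,"y": 0,"z": 0.26,"ax": 0,"ay": 0,"az": 0,"hand": 30},{"x": 0,"y": 0,"z": 0.26,"ax": 0,"ay": 0,"az": 0,"hand": 30},{"x": 0,"y": 0,"z": 0.26,"ax": 0,"ay": 0,"az": 0,"hand": 30}]'

```text
clock: 5.85
eef_pos: [511.7, -189.5, 47.4]
tcp_rot: [3.141, 0.0, 1.549]
contact_force: [2.9, -2.4, -5.2]
opening: 0.457
grasp_force: 61.8
```

>>> drive_tool --plan '[{"x": 0,"y": 0,"z": 0,"ax": 0,"ay": 0,"az": 0,"hand": 55},{"x": 0,"y": 0,"z": 0,"ax": 0,"ay": 0,"az": 0,"hand": 80},{"x": 0,"y": 0,"z": 0,"ax": 0,"ay": 0,"az": 0,"hand": 80},{"x": 0,"y": 0,"z": 0,"ax": 0,"ay": 0,"az": 0,"hand": 80},{"x": 0,"y": 0,"z": 0,"ax": 0,"ay": 0,"az": 0,"hand": 80},{"x": 0,"y": 0,"z": 0,"ax": 0,"ay": 0,"az": 0,"hand": 80}]'

```text
clock: 6.45
eef_pos: [511.4, -189.3, 47.3]
tcp_rot: [-3.141, -0.0, 1.548]
contact_force: [-0.8, 0.3, -0.2]
opening: 0.939
grasp_force: 0.0
```

>>> drive_tool --plan '[{"x": 0,"y": 0,"z": -0.5,"ax": 0,"ay": 0,"az": 0,"hand": 80},{"x": 0,"y": 0,"z": -1.0,"ax": 0,"ay": 0,"az": 0,"hand": 80},{"x": 0,"y": 0,"z": -1.8,"ax": 0,"ay": 0,"az": 0,"hand": 80},{"x": 0,"y": 0,"z": -2.4,"ax": 0,"ay": 0,"az": 0,"hand": 80},{"x": 0,"y": 0,"z": -2.4,"ax": 0,"ay": 0,"az": 0,"hand": 80},{"x": 0,"y": 0,"z": -2.4,"ax": 0,"ay": 0,"az": 0,"hand": 80}]'

```text
clock: 7.05
eef_pos: [511.7, -189.5, 167.8]
tcp_rot: [3.14, 0.0, 1.548]
contact_force: [-1.0, 0.3, -1.1]
opening: 0.935
grasp_force: 0.0
```

```bash
python3 - <<'E'
from h import *
s=monitor.sense();print(s["clock"],s["eef_pos"],s["contact_force"])
c=imaging.camera_info("wrist");i=cv2.cvtColor(imaging.grab_frame("wrist"),cv2.COLOR_RGB2BGR)
j=cv2.cvtColor(imaging.grab_frame("scene"),cv2.COLOR_RGB2BGR)
A=np.array([511.7,-189.7])
for nm,lo,hi,z in(("yel",(20,150,120),(35,255,255),41),("red",(0,180,80),(6,255,255),14)):
    for a,p,s in blobs(i,lo,hi,(215,130,425,340),25)[0]:
        d=onz(c,p,z)[:2]-A; print(nm,a,*p,np.hypot(*d).round(1),np.degrees(np.arctan2(d[1],d[0])).round(1)%360)
for nm,k in(("before",cv2.imread("pics/scene0.png")),("after",j)): print(nm,blobs(k,(100,120,40),(125,255,255),(345,270,415,350),50)[0])
cv2.imwrite("pics/c3.png",np.hstack([cv2.resize(k,(400,400),interpolation=cv2.INTER_CUBIC) for k in(j[270:340,345:415],i[130:340,215:425])]))
E
```

```text
7.05 [ 511.74369378 -189.45488641  167.77582034] [-0.99413489  0.3417401  -1.09349779]
yel 189 281.5 212.8 29.7 147.3
yel 691 315.1 252.2 15.5 267.8
red 85 276.1 199.8 37.8 146.1
before [(np.int32(510), (np.float64(380.3), np.float64(303.8)), (np.int64(369), np.int64(287), np.int64(24), np.int64(34)))]
after [(np.int32(548), (np.float64(380.0), np.float64(305.1)), (np.int64(369), np.int64(287), np.int64(24), np.int64(36)))]
```

View pics/c3.png

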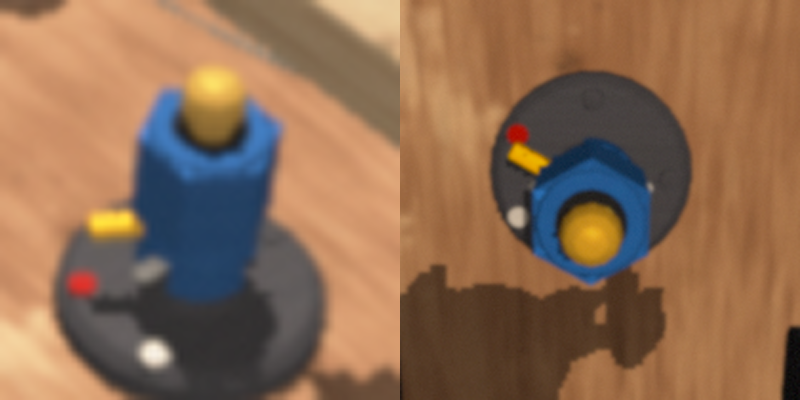

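The collar's top edge is back at scene row 287, as it was at the start, so it has dropped home. The pointer is at 147° over the red dot and the gripper is clear. I'll hand it in.

```bash
python3 -c "
from rig import r
print(r.sign_off())"
```

```text
the job is handed in; nothing more can be done
None
```

The domed stake's collar was lifted 13 mm, turned clockwise to the red dot and dropped home; the other holder was not touched, and the job was handed in at about 7 s (the sign-off returned no verdict).

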